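Move a finished gem sample tag to the brass display rail

ROBOT

A 6-joint arm with a two-finger parallel gripper is mounted at the origin on the work surface. World frame = base frame: x ahead of the robot, y to its left, z up, the work surface at z = 0. Lengths are in mm, angles in rad, forces in N, time in s.
With the tool pointing down it reaches from about 300 to 775 mm from the base axis. Payload 14.6 kg.
Tool frame: the origin (TCP) lies on the front face of the gripper's body, between the roots of the fingers; the fingertips stand 73 mm ahead of it and the grasp point (between the pads) lies 54 mm ahead of it; y points along the fingers, x is the direction in which the jaws open and shut, and the axes are right-handed (so a half turn about y gives the same grasp; the last joint's range is limited). The gripper opens to 85 mm and grips with 20 to 120 N. Pads are 22 mm wide; open, the fingers measure 114 mm over their backs; the gripper's body (76 mm by 85 mm) begins 54 mm behind the grasp point. The pads swing forward as they close: fully open they stand 13 mm farther back than shut.
Start: joints at [-1.34, 0.3, 1.521, -0, 1.321, -0.067], TCP at [161.373, -525.784, 303.881] pointing down, gripper open.
Joint ranges: [-3.03, 3.03], [-0.79, 2.21], [0.23, 2.52], [-1.04, 4.18], [0, 3.07], [-2.55, 2.55]. Speed limits (rad/s): [2.22, 2.22, 2.57, 3.14, 3.14, 3.14].

INTERFACE

Orientations are given as a unit quaternion [x, y, z, w].
In Python, from rig import get_state, cams, job gives the robot as it stands. The module is installed in compiled form; this text tells all that it offers.
- The arm moves only by the tool arm_command, never from a script. Its argument "deltas" is a list of rows, each a list of 5 numbers: the shift along the tool's x, y, z in cm, then the turn about the tool's y in degrees, then the closure, from -1 (fully open) to 1 (shut). In form: [[x, y, z, turn, grip], ...]. A call has 1 to 10 rows; each row is the pose to reach, as a shift and turn from the pose commanded when the call began, along the tool's axes at that moment; what a row does not reach only later rows make up. A row lasts 1/12 s, in which the tool goes at most 41.7 mm and 7.16 degrees, less where a joint would pass 70% of its speed; a pose out of reach is approached as far as the arm can. A call with a gripper value outside its range is refused whole. The fingers move at their own pace and stop on an object; the grip force is fixed at half the most. Time passes only in rows, so rows that repeat a pose let the fingers close. It gives the time, the measured TCP pose, the force and the opening at its end, in the units of the state.
- get_state(): the state, without advancing time (a new reading comes with each control period).
- cams.snapshot(name): name is "scene" or "top"; returns the picture (384x512x3 uint8, blue, green, red); there is no depth.
- cams.camera_info(name): a dict with "fx", "fy", "cx", "cy" (pixels), "distortion" ([k1, k2, p1, p2, k3] as OpenCV has them; the pictures are not rectified), "camera_from_world" (4x4, takes a point from world to camera coordinates). Camera axes: x right, y down, z forward; pixel columns grow to the right and rows downward; lengths in mm; the calibration is good to about 2 mm. A picture is of the moment at which its call begins. camera_info takes no time and is no camera call.
- job.hand_in(): hands the job in, once; it reports no verdict.
The state is a dict: "clock": time; "joint_pos": joint angles; "qd": joint speeds; "joint_torque": joint torques, N m; "tool_pos": TCP position; "ee_rot": TCP orientation; "ft_force": force on the tool from outside, world axes, zero at the start; "torque": the same for the moment, N m; "grip_width": finger opening in mm.
Only numpy, scipy, OpenCV 4.12 (cv2) and the standard library are available. Lean on these libraries where they do the work, as an engineer would, in place of code of your own. Each camera call takes 0.05 s, during which the arm holds its last target. There are 200 camera calls.

TASK

Take the blue gem sample tag by its fin, lift it off the steel rail over the end stop, and hang it on the free part of the brass rail where the green tag hangs. Let it go only once it sits down on the rail between the end stops, and leave it hanging upright and still. Leave the green tag, gem box, vase and glue bottle where they are.

Things in the scene. Friction and masses are not known exactly. Their poses are not given: they have to be found in the camera images.
- blue_tag: to be moved: hanging sample tag, about 0.12 kg. Origin: on the rail's axis when hung; y along the rail, z up. Blue roof-shaped saddle 40 mm long in y rests on the rail and self-centres (apex 7 mm up, channel 24 mm wide). On +x a cream plaque with blue gems, 64 mm wide, x 12 to 21 mm, z +4 to -81 mm; on -x a blue lip, x -12 to -22 mm, z to -20 mm. Hangs balanced, comes off upward only.
- blue_tag_fin (a point): middle of the blue tag's upright grip fin on top, 36 mm above the tag's origin (same axes): 10 mm thick in x, 30 mm long in y, free from 16 to 52 mm above the origin. Pinch it across x from above.
- green_tag: bystander on the brass rail: built and sized like the blue tag (same origin and axes) but with green fin, saddle, lip and gems; its origin is 60 to 85 mm from the middle of the rail. Fin top 52 mm above the origin.
- steel_rack_mid (a point): middle of the grey steel rail, on its axis, 130 mm above the table; y along the rail, z up. Rail 10 mm thick; at y = +-120 mm its ends turn up as end stops, to 25 mm above the axis. Fixed, two posts at y = +-100 mm, feet 110 mm wide. The blue tag starts on it. It can stand left or right of the brass one.
- brass_rack_mid (a point): middle of the brass rail, on its axis, 130 mm above the table; y along the rail, z up. Rail 10 mm thick; at y = +-120 mm its ends turn up as end stops, to 25 mm above the axis. Fixed, two posts at y = +-100 mm, feet 110 mm wide. The destination; the half without the green tag is free.
- gem_box: clear compartment box of gems, open, 160 x 240 x 32 mm with its clear lid raised behind it (+x) to 135 mm; origin under its centre; bystander, loose
- vase: white vase 72 mm wide, 120 mm tall, with flowers up to 225 mm; origin under its centre; bystander, loose
- glue: white glue bottle with orange cap, 44 mm wide, 100 mm tall; origin under its centre; bystander, loose
- brass_rack: the same brass rack as a body; origin on the table under the rail's middle, axes as brass_rack_mid
There are look-alikes about, which are no part of the job. What is shaped like the blue_tag but brown or pink is not meant.

How it is judged:
By the outcome, as a careful person would: the job done as asked, in the order asked, and still so for the second after the job is handed in, with the robot touching nothing.
It also fails if it takes over 42 s, if anything falls off the work surface, if the arm or the gripper's body presses on something with over 40 N, if the wrist force passes 120 N, or if a joint passes its speed limit or range.

## Working session

There is one attempt and no reset: what is moved stays moved. The work goes in short steps, Python scripts to look and compute and a tool call to move; the robot and the scene stay as the last step left them, time stands still between calls to the robot, and variables do not carry over. Pictures are saved under pics/ and viewed, about 8 in all and at most 12, crops included, and the job is handed in when it is done.

Besides the shell and the picture viewer there is one more tool, called after ">>>" by a JSON object that holds its "fn" and its "kwargs". arm_command: Moves the arm, as the interface text tells. Its arguments: {"type":"object","properties":{"deltas":{"type":"array"}},"required":["deltas"]}

```bash
mkdir -p pics; cat > h.py <<'E'
import numpy as np, cv2
from rig import get_state, cams, job
def snap(n,f):
    im=cams.snapshot(n); cv2.imwrite('pics/'+f,im); return im
def ray(n,uv):
    c=cams.camera_info(n);K=np.array([[c['fx'],0,c['cx']],[0,c['fy'],c['cy']],[0,0,1]])
    T=np.array(c['camera_from_world']);p=cv2.undistortPoints(np.array([[uv]],float),K,np.array(c['distortion'],float))[0,0]
    d=T[:3,:3].T@np.array([p[0],p[1],1]);o=-T[:3,:3].T@T[:3,3];return o,d
def onz(n,uv,z):
    o,d=ray(n,uv);return o+d*(z-o[2])/d[2]
def proj(n,P):
    c=cams.camera_info(n);K=np.array([[c['fx'],0,c['cx']],[0,c['fy'],c['cy']],[0,0,1]])
    T=np.array(c['camera_from_world']);r=cv2.Rodrigues(T[:3,:3])[0]
    return cv2.projectPoints(np.array(P,float).reshape(-1,3),r,T[:3,3],K,np.array(c['distortion'],float))[0][:,0]
E
python3 - <<'E'
from h import *
a=snap('scene','s0.png');b=snap('top','t0.png')
for n in('scene','top'):
    o,d=ray(n,(256,192));print(n,o.round(),d.round(2))
s=get_state();print(s['tool_pos'],s['ee_rot'],s['clock'],s['grip_width'])
E
```

```text
scene [1495. -830. 1111.] [-0.58  0.51 -0.63]
top [ 363.   -7. 1137.] [ 0.19  0.   -0.98]
[ 161.346592   -525.66445     303.38755692] [-0.56840776  0.42056276 -0.42001638  0.5688812 ] 0.1 85.56834425842209
```

View pics/s0.png

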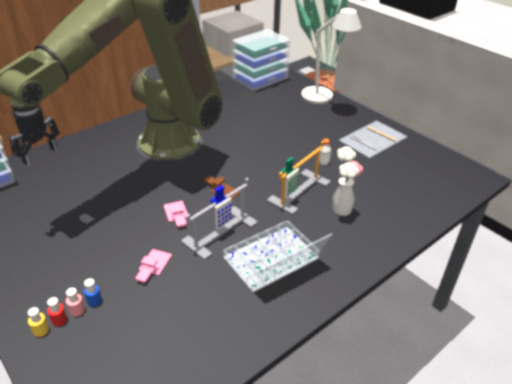

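View pics/t0.png

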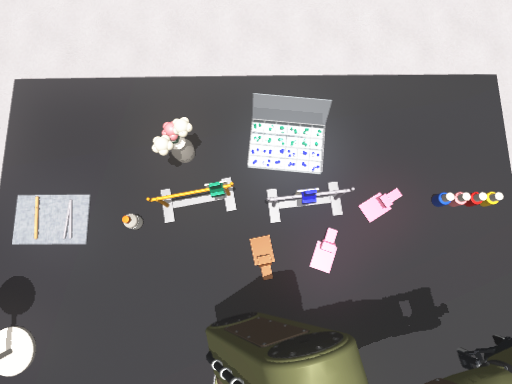

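```bash
python3 - <<'E'
from h import *
a=cv2.imread('pics/t0.png');b=cv2.imread('pics/s0.png')
c1=cv2.resize(a[165:230,140:360],None,fx=3.6,fy=3.6,interpolation=cv2.INTER_CUBIC)
c2=cv2.resize(b[135:260,175:335],None,fx=2.8,fy=2.8,interpolation=cv2.INTER_CUBIC)
o=np.zeros((c1.shape[0]+c2.shape[0],800,3),np.uint8);o[:c1.shape[0],:c1.shape[1]]=c1;o[c1.shape[0]:,:c2.shape[1]]=c2
cv2.imwrite('pics/c0.png',o);print(c1.shape,c2.shape)
h=cv2.cvtColor(a,cv2.COLOR_BGR2HSV)
for n,lo,hi in(('blue',(110,150,60),(130,255,255)),('green',(65,120,40),(90,255,255)),('brass',(12,150,120),(30,255,255))):
    m=cv2.inRange(h,lo,hi);m[:165]=0;m[230:]=0;m[:,:145]=0;m[:,360:]=0
    k,l,st,ce=cv2.connectedComponentsWithStats(m)
    for i in range(1,k):
        if st[i,4]>8:print(n,st[i],ce[i].round(1))
E
```

```text
(234, 792, 3) (350, 448, 3)
blue [302 190  14  13 125] [308.7 196.3]
green [209 182  16  14 152] [215.9 188.9]
brass [223 182  11  13  42] [227.8 186.9]
brass [146 188  64  18 207] [174.9 195.6]
```

View pics/c0.png

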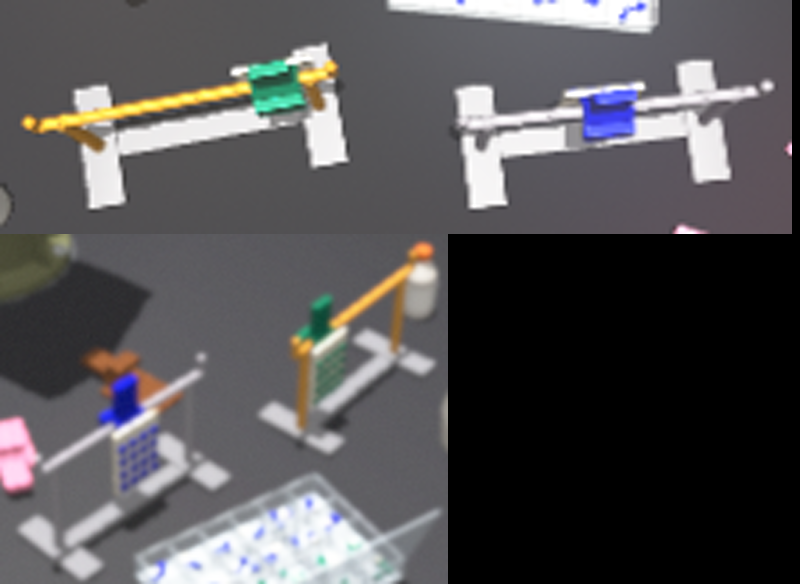

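```bash
python3 - <<'E'
from h import *
for n,l,r in(('brass',(148.3,199.4),(231.9,183.9)),('steel',(268.3,200.3),(353,189.2))):
    L=onz('top',l,152);R=onz('top',r,152);d=L-R;m=(L+R)/2
    print(n,L.round(),R.round(),'mid',m.round(1),'len',np.linalg.norm(d).round(1),'ydir deg',np.degrees(np.arctan2(-d[0],d[1])).round(2))
# saddle/fin outlines
    y=d/np.linalg.norm(d);x=np.array([y[1],-y[0],0])
    for t in((-60,0,60)): 
        for z in(130,182):
            P=m+y*t;P[2]=z;print(t,z,proj('top',P).round(1),proj('scene',P).round(1))
    P=m.copy();P[2]=130
    print('ends scene',proj('scene',[L,R]).round(1).tolist())
    b=onz('top',(308.7,196.3) if n=='steel' else (215.9,188.9),142)-m
    print('tag along',b@y,'across',b@x)
s=get_state()
from scipy.spatial.transform import Rotation as R_
print(R_.from_quat(s['ee_rot']).as_matrix().round(3),s['tool_pos'])
E
```

```text
brass [534. 300. 152.] [577.  64. 152.] mid [555.6 182.1 152. ] len 239.6 ydir deg 10.33
-60 130 [[212.1 189.3]] [[289.5 169.2]]
-60 182 [[209.7 185.6]] [[290.5 156.3]]
0 130 [[191.6 193.1]] [[300.1 161.2]]
0 182 [[188.2 189.5]] [[301.2 148.5]]
60 130 [[171.1 196.9]] [[310.2 153.6]]
60 182 [[166.6 193.5]] [[311.5 140.9]]
ends scene [[320.4, 141.0], [278.8, 172.1]]
tag along -71.98839202216462 across -3.592102482795891
steel [529. -38. 152.] [ 559. -278.  152.] mid [ 544.3 -158.1  152. ] len 241.5 ydir deg 7.16
-60 130 [[330.2 193.4]] [[202.5 209.8]]
-60 182 [[334.  189.9]] [[201.7 196.3]]
0 130 [[309.7 196.1]] [[217.1 200.4]]
0 182 [[312.4 192.7]] [[216.6 187. ]]
60 130 [[289.  198.8]] [[231.  191.4]]
60 182 [[290.7 195.6]] [[230.8 178.2]]
ends scene [[244.6, 177.3], [186.5, 214.1]]
tag along 4.8553574033297044 across -2.049553698409136
[[ 0.293 -0.     0.956]
 [-0.956  0.001  0.293]
 [-0.001 -1.     0.   ]] [ 161.346592   -525.66445     303.38755692]
```

>>> {"fn": "arm_command", "kwargs": {"deltas": [[-1,0,2,-3,-1],[-2.5,0,5,-8,-1],[-4.2,0,8,-13.5,-1],[-6,0,11.5,-19,-1],[-7.7,0,15,-25,-1],[-9.5,0,18.3,-31,-1],[-11.2,0,21.7,-36.5,-1],[-13,0,25,-42,-1],[-14.5,0,28,-47,-1],[-15.5,0,30,-50,-1]]}}

```text
clock: 0.93
tool_pos: [404.3, -287.3, 303.7]
ee_rot: [-0.693, 0.138, -0.138, 0.694]
ft_force: [-1.2, -0.1, -0.2]
grip_width: 85.9
```

```bash
cat >> h.py <<'E'
from scipy.spatial.transform import Rotation as R_
def plan(P,ang):
    "tool-frame shift (cm) and turn (deg) to TCP P with tool x at world angle ang"
    s=get_state();M=R_.from_quat(s['ee_rot']).as_matrix();d=M.T@(np.array(P)-s['tool_pos'])
    a=np.degrees(np.arctan2(M[1,0],M[0,0]))
    print('clock',s['clock'],'tcp',np.round(s['tool_pos'],1),'ang',a.round(2),'tooly',M[:,1].round(3),'shift cm',(d/10).round(2),'turn',round(a-ang,2),'F',np.round(s['ft_force'],1),'w',round(s['grip_width'],1))
E
python3 -c "
from h import *
plan((543.6,-152.2,285),7.16)"
```

```text
clock 0.9333 tcp [ 404.3 -287.3  303.7] ang -22.57 tooly [-0.  0. -1.] shift cm [ 7.68  1.88 17.83] turn -29.73 F [-1.2 -0.1 -0.2] w 85.9
```

>>> {"fn": "arm_command", "kwargs": {"deltas": [[1,0,2.5,-4,-1],[2.1,0.2,5,-8,-1],[3.2,0.4,7.5,-12.5,-1],[4.3,0.6,10,-17,-1],[5.4,0.8,12.5,-21,-1],[6.4,1,14.8,-25,-1],[7.2,1.2,16.5,-28,-1],[7.5,1.2,17.5,-29.3,-1],[7.6,1.2,17.7,-29.3,-1],[7.6,1.2,17.7,-29.3,-1]]}}

```text
clock: 1.77
tool_pos: [541.6, -156.2, 291.7]
ee_rot: [-0.706, -0.039, 0.039, 0.706]
ft_force: [-0.6, -0.1, -0.3]
grip_width: 85.4
```

```bash
python3 - <<'E'
from h import *
plan((543.6,-152.2,285),7.16)
a=snap('top','t1.png');b=snap('scene','s1.png')
c1=cv2.resize(a[160:240,250:370],None,fx=3.3,fy=3.3,interpolation=cv2.INTER_CUBIC)
c2=cv2.resize(b[130:250,160:260],None,fx=4,fy=4,interpolation=cv2.INTER_CUBIC)
o=np.zeros((480,800,3),np.uint8);o[:264,:396]=c1;o[:480,400:800]=c2
cv2.imwrite('pics/c1.png',o)
E
```

```text
clock 1.7667 tcp [ 541.6 -156.2  291.7] ang 6.31 tooly [-0.001  0.    -1.   ] shift cm [0.25 0.67 0.37] turn -0.85 F [-0.6 -0.1 -0.3] w 85.4
```

View pics/c1.png

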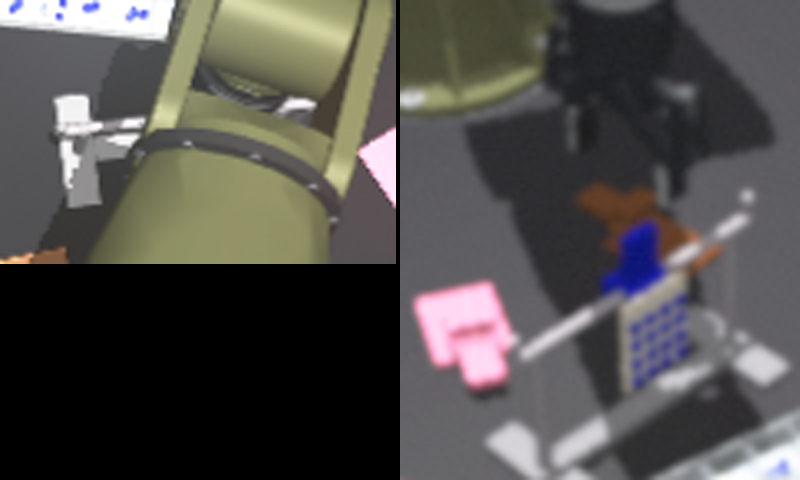

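```bash
python3 - <<'E'
from h import *
m=np.array([544.3,-158.1,166]);y=np.array([-.1246,.992,0])
for t in(0,5,10):print(t,proj('scene',m+y*t),proj('scene',m+y*t+[0,0,16]))
b=cv2.imread('pics/s1.png');h=cv2.cvtColor(b,cv2.COLOR_BGR2HSV);k=cv2.inRange(h,(110,150,60),(130,255,255))
for r in range(182,208):
    c=np.nonzero(k[r,205:240])[0]+205
    if len(c):print(r,c.min(),c.max(),c.mean())
E
```

```text
0 [[216.74372972 191.20679571]] [[216.58043638 187.03866501]]
5 [[217.94703835 190.45088613]] [[217.79209971 186.28583378]]
10 [[219.14569642 189.6978985 ]] [[218.99904887 185.53593218]]
186 219 223 221.0
187 217 223 220.0
188 216 223 219.5
189 216 223 219.5
190 215 223 219.0
191 215 223 219.0
192 215 223 219.0
193 215 223 219.0
194 215 223 219.0
195 215 223 219.0
196 215 224 219.5
197 214 224 219.0
198 212 224 218.0
199 211 224 217.5
200 210 222 216.0
201 210 221 215.5
202 211 219 215.5
```

>>> {"fn": "arm_command", "kwargs": {"deltas": [[0.1,0.7,0.1,-0.4,-1],[0.2,2,0.2,-0.85,-1],[0.3,3.5,0.4,-0.85,-1],[0.3,5,0.4,-0.85,-1],[0.3,6,0.4,-0.85,-0.5],[0.3,6.6,0.4,-0.85,-0.3],[0.3,6.7,0.4,-0.85,-0.3],[0.3,6.7,0.4,-0.85,-0.3]]}}

```text
clock: 2.53
tool_pos: [544.2, -152.2, 225.0]
ee_rot: [0.706, 0.044, -0.044, -0.706]
ft_force: [-0.2, -0.3, -0.1]
grip_width: 55.4
```

```bash
python3 - <<'E'
from h import *
plan((544.5,-152.2,224),7.16)
b=snap('scene','s2.png')
cv2.imwrite('pics/c2.png',cv2.resize(b[140:230,170:270],None,fx=6,fy=6,interpolation=cv2.INTER_CUBIC))
E
```

```text
clock 2.5333 tcp [ 544.2 -152.2  225. ] ang 7.18 tooly [ 0. -0. -1.] shift cm [ 0.03  0.1  -0.01] turn 0.02 F [-0.2 -0.3 -0.1] w 55.4
```

View pics/c2.png

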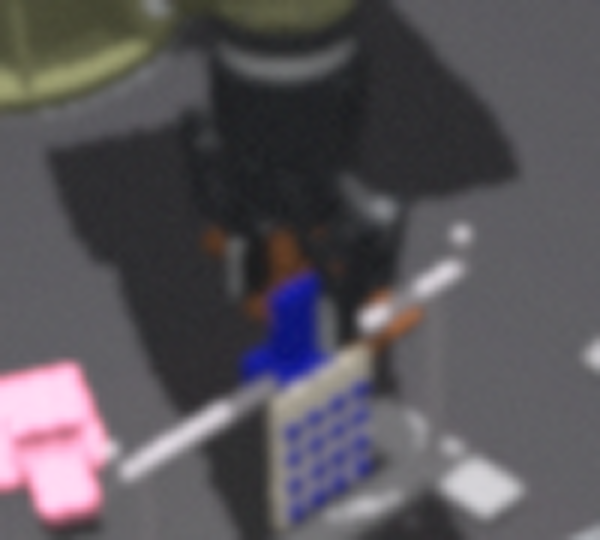

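>>> {"fn": "arm_command", "kwargs": {"deltas": [[0.1,0,0,0,0.2],[0.1,0,0,0,0.4],[0.1,0,0,0,0.6],[0.1,0,0,0,0.7],[0.1,0,0,0,0.75],[0.1,0,0,0,0.75]]}}

```text
clock: 3.08
tool_pos: [545.9, -151.8, 225.6]
ee_rot: [0.706, 0.045, -0.043, -0.706]
ft_force: [5.6, 0.4, 1.4]
grip_width: 10.9
```

>>> {"fn": "arm_command", "kwargs": {"deltas": [[0.1,0,0,0,0.75],[0.15,0,0,0,0.75],[0.15,0,0,0,0.75]]}}

```text
clock: 3.33
tool_pos: [546.9, -151.6, 225.3]
ee_rot: [0.706, 0.045, -0.044, -0.706]
ft_force: [1.5, -1.0, 3.9]
grip_width: 10.7
```

Well centred; squeeze fully.

>>> {"fn": "arm_command", "kwargs": {"deltas": [[0,0,0,0,1],[0,0,0,0,1],[0,0,0,0,1],[0,0,0,0,1],[0,0,0,0,1]]}}

```text
clock: 3.75
tool_pos: [547.2, -151.6, 225.6]
ee_rot: [0.706, 0.045, -0.044, -0.705]
ft_force: [5.2, 0.7, 5.8]
grip_width: 9.4
```

>>> {"fn": "arm_command", "kwargs": {"deltas": [[0,-0.2,0,0,1],[0,-0.5,0,0,1],[0,-0.8,0,0,1],[0,-1.2,0,0,1],[0,-1.6,0,0,1],[0,-2,0,0,1],[0,-2.5,0,0,1],[0,-3,0,0,1],[0,-3,0,0,1],[0,-3,0,0,1]]}}

```text
clock: 4.58
tool_pos: [546.7, -151.6, 255.2]
ee_rot: [0.706, 0.045, -0.044, -0.706]
ft_force: [0.2, -0.5, -1.0]
grip_width: 8.8
```

```bash
python3 - <<'E'
from h import *
plan((544.5,-152.2,224),7.16)
b=snap('scene','s3.png')
cv2.imwrite('pics/c3.png',cv2.resize(b[120:230,170:270],None,fx=5,fy=5,interpolation=cv2.INTER_CUBIC))
E
```

```text
clock 4.5833 tcp [ 546.7 -151.6  255.2] ang 7.21 tooly [ 0.001 -0.    -1.   ] shift cm [-0.23  3.12 -0.03] turn 0.05 F [ 0.2 -0.5 -1. ] w 8.8
```

View pics/c3.png

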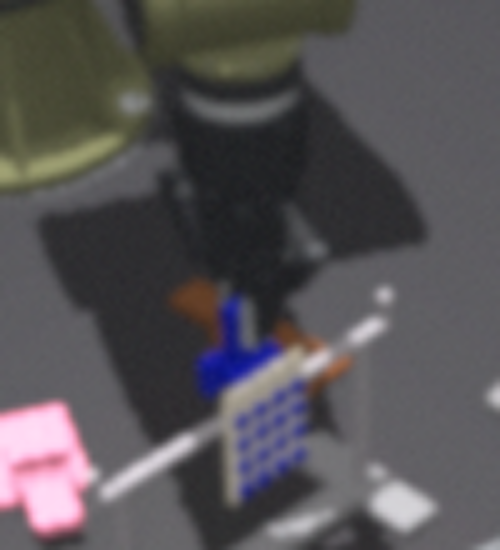

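>>> {"fn": "arm_command", "kwargs": {"deltas": [[0,-0.8,0,0,1],[0,-2.2,0,0,1],[0,-4,0,0,1],[0,-6,0,0,1],[0,-8,0,0,1],[0,-10,0,0,1],[0,-12,0,0,1],[0,-13.4,0,0,1],[0,-14,0,0,1],[0,-14,0,0,1]]}}

```text
clock: 5.47
tool_pos: [546.7, -151.6, 396.3]
ee_rot: [0.706, 0.045, -0.044, -0.705]
ft_force: [-0.1, 0.0, -1.2]
grip_width: 9.3
```

```bash
python3 -c "
from h import *
plan((549.7,231.9,395),10.33)
for p in((182,150),(172,135)): print(onz('top',p,60),onz('top',p,200))"
```

```text
clock 5.4667 tcp [ 546.7 -151.6  396.3] ang 7.22 tooly [ 0.002 -0.001 -1.   ] shift cm [ 5.11  0.1  38.01] turn -3.11 F [-0.1  0.  -1.2] w 9.3
[708.06754958 229.74973162  60.        ] [663.21397129 198.94958344 200.        ]
[758.34647859 263.52940335  60.        ] [706.95604582 228.33749897 200.        ]
```

>>> {"fn": "arm_command", "kwargs": {"deltas": [[0.1,0,0.7,0,1],[0.3,0,2,-0.2,1],[0.6,0,4.2,-0.4,1],[0.9,0,6.7,-0.6,1],[1.2,0,9.2,-0.8,1],[1.6,0,11.8,-1,1],[1.9,0,14.4,-1.2,1],[2.3,0,17,-1.4,1],[2.6,0,19.5,-1.6,1],[3,0,22,-1.8,1]]}}

```text
clock: 6.3
tool_pos: [548.1, 72.8, 393.9]
ee_rot: [-0.705, -0.055, 0.056, 0.705]
ft_force: [0.3, -0.4, -1.6]
grip_width: 9.1
```

```bash
python3 -c "
from h import *
plan((549.7,231.9,395),10.33)"
```

```text
clock 6.3 tcp [548.1  72.8 393.9] ang 9.07 tooly [-0.002  0.    -1.   ] shift cm [ 2.66 -0.11 15.68] turn -1.26 F [ 0.3 -0.4 -1.6] w 9.1
```

>>> {"fn": "arm_command", "kwargs": {"deltas": [[0.4,0,2.5,-0.2,1],[0.8,0,4.9,-0.4,1],[1.2,0,7.2,-0.6,1],[1.6,0,9.4,-0.8,1],[2,0,11.4,-1,1],[2.3,0,13.2,-1.1,1],[2.5,0,14.6,-1.2,1],[2.6,0,15.5,-1.3,1],[2.6,0,15.8,-1.3,1],[2.6,0,15.8,-1.3,1]]}}

```text
clock: 7.13
tool_pos: [549.5, 231.0, 394.5]
ee_rot: [0.704, 0.064, -0.064, -0.704]
ft_force: [0.7, -0.4, -2.0]
grip_width: 9.4
```

```bash
python3 -c "
from h import *
plan((549.7,231.9,270),10.33)"
```

```text
clock 7.1333 tcp [549.5 231.  394.5] ang 10.35 tooly [-0.001 -0.    -1.   ] shift cm [ 0.04 12.45  0.08] turn 0.02 F [ 0.7 -0.4 -2. ] w 9.4
```

>>> {"fn": "arm_command", "kwargs": {"deltas": [[0,0.7,0,0,1],[0,2,0,0,1],[0,3.5,0,0,1],[0,5,0,0,1],[0,6.3,0,0,1],[0,6.8,0,0,1],[0,6.8,0,0,1],[0,6.8,0,0,1]]}}

```text
clock: 7.8
tool_pos: [549.9, 230.1, 327.3]
ee_rot: [-0.704, -0.063, 0.063, 0.704]
ft_force: [0.7, -0.1, -1.3]
grip_width: 9.0
```

```bash
python3 - <<'E'
from h import *
plan((549.7,231.9,270),10.33)
b=snap('scene','s4.png');a=snap('top','t4.png')
c1=cv2.resize(b[100:220,260:350],None,fx=5,fy=5,interpolation=cv2.INTER_CUBIC)
c2=cv2.resize(a[150:230,135:255],None,fx=2.8,fy=2.8,interpolation=cv2.INTER_CUBIC)
o=np.zeros((600,800,3),np.uint8);o[:600,:450]=c1;o[:224,460:796]=c2
cv2.imwrite('pics/c4.png',o)
E
```

```text
clock 7.8 tcp [549.9 230.1 327.3] ang 10.27 tooly [ 0.  0. -1.] shift cm [0.01 5.73 0.18] turn -0.06 F [ 0.7 -0.1 -1.3] w 9.0
```

View pics/c4.png

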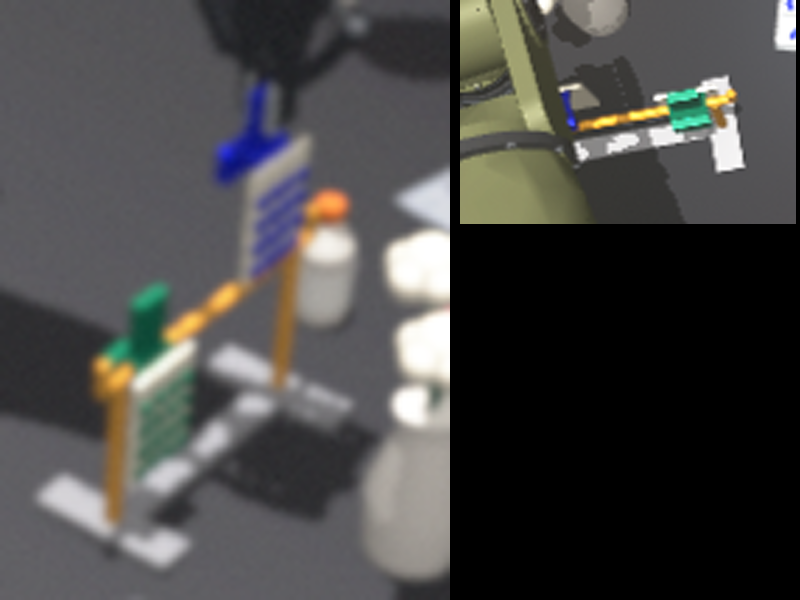

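```bash
python3 - <<'E'
from h import *
m=np.array([555.6,182.1,130]);y=np.array([-.1793,.9838,0]);x=np.array([.9838,.1793,0])
g=m-72*y
def c(P):return ((proj('scene',P)[0]-[260,100])*5).round(1)
for ax in(-4,0,4,8):
  for t in(45,50): print(ax,t,'diff',c(m+t*y+ax*x+[0,0,101.8])-c(g))
b=cv2.imread('pics/s4.png');h=cv2.cvtColor(b,cv2.COLOR_BGR2HSV)
for n,lo,hi in(('blue',(110,150,60),(130,255,255)),('green',(65,120,40),(90,255,255))):
    k=cv2.inRange(h,lo,hi);k[:,:270]=0;k[:,335:]=0
    for r in range(110,180):
        q=np.nonzero(k[r])[0]
        if len(q):print(n,r,q.min(),q.max(),end='; ')
    print()
E
```

```text
-4 45 diff [ 109.6 -205.6]
-4 50 diff [ 113.9 -208.7]
0 45 diff [ 114.6 -203.5]
0 50 diff [ 118.9 -206.6]
4 45 diff [ 119.6 -201.4]
4 50 diff [ 123.9 -204.4]
8 45 diff [ 124.6 -199.2]
8 50 diff [ 128.9 -202.3]
blue 117 312 312; blue 118 311 312; blue 119 310 312; blue 120 310 311; blue 121 310 311; blue 122 310 311; blue 123 310 311; blue 124 310 311; blue 125 310 311; blue 126 309 311; blue 127 308 316; blue 128 306 316; blue 129 304 315; blue 130 304 313; blue 131 304 312; blue 132 304 310; blue 133 304 309; blue 134 304 307; blue 135 304 306; 
green 157 290 292; green 158 289 292; green 159 288 292; green 160 287 292; green 161 286 292; green 162 287 292; green 163 287 292; green 164 287 291; green 165 287 291; green 166 286 291; green 167 286 291; green 168 282 291; green 169 281 291; green 170 282 291; green 171 283 289; green 172 287 288;
```

>>> {"fn": "arm_command", "kwargs": {"deltas": [[0,0.7,0,0,1],[0,1.8,0,0,1],[0,3,0,0,1],[0,4.2,0,0,1],[0,5.4,0,0,1],[0,6.6,0,0,1],[0,7.6,0,0,1],[0,8.2,0,0,1],[0,8.5,0,0,1],[0,8.5,0,0,1]]}}

```text
clock: 8.73
tool_pos: [549.7, 230.6, 241.3]
ee_rot: [0.704, 0.063, -0.064, -0.704]
ft_force: [-0.2, -0.2, -1.6]
grip_width: 8.8
```

>>> {"fn": "arm_command", "kwargs": {"deltas": [[0,0.2,0,0,1],[0,0.4,0,0,1],[0,0.6,0,0,1],[0,0.8,0,0,1],[0,1,0,0,1],[0,1.15,0,0,1],[0,1.25,0,0,1],[0,1.25,0,0,1]]}}

```text
clock: 9.4
tool_pos: [549.7, 230.6, 229.1]
ee_rot: [0.704, 0.063, -0.064, -0.704]
ft_force: [-0.5, -0.1, -2.7]
grip_width: 8.8
```

>>> {"fn": "arm_command", "kwargs": {"deltas": [[0,0.1,0,0,1],[0,0.2,0,0,1],[0,0.3,0,0,1],[0,0.3,0,0,1]]}}

```text
clock: 9.73
tool_pos: [549.7, 230.6, 226.2]
ee_rot: [0.704, 0.063, -0.064, -0.704]
ft_force: [0.1, -0.5, -0.9]
grip_width: 8.9
```

>>> {"fn": "arm_command", "kwargs": {"deltas": [[0,0.05,0,0,1],[0,0.1,0,0,1],[0,0.15,0,0,1],[0,0.15,0,0,1]]}}

```text
clock: 10.07
tool_pos: [550.0, 230.6, 225.2]
ee_rot: [-0.704, -0.064, 0.063, 0.704]
ft_force: [1.3, 0.2, 1.3]
grip_width: 9.2
```

>>> {"fn": "arm_command", "kwargs": {"deltas": [[0.05,0.05,0,0,1],[0.05,0.1,0,0,1],[0.05,0.15,0,0,1],[0.05,0.15,0,0,1]]}}

```text
clock: 10.4
tool_pos: [550.2, 230.7, 225.1]
ee_rot: [-0.704, -0.064, 0.063, 0.704]
ft_force: [-6.1, -2.8, 15.6]
grip_width: 9.3
```

```bash
python3 - <<'E'
from h import *
plan((549.7,231.9,224),10.33)
b=snap('scene','s5.png')
cv2.imwrite('pics/c5.png',cv2.resize(b[120:220,260:350],None,fx=6,fy=6,interpolation=cv2.INTER_CUBIC))
E
```

```text
clock 10.4 tcp [550.2 230.7 225.1] ang 10.32 tooly [ 0.001  0.    -1.   ] shift cm [-0.03  0.11  0.13] turn -0.01 F [-6.1 -2.8 15.6] w 9.3
```

View pics/c5.png

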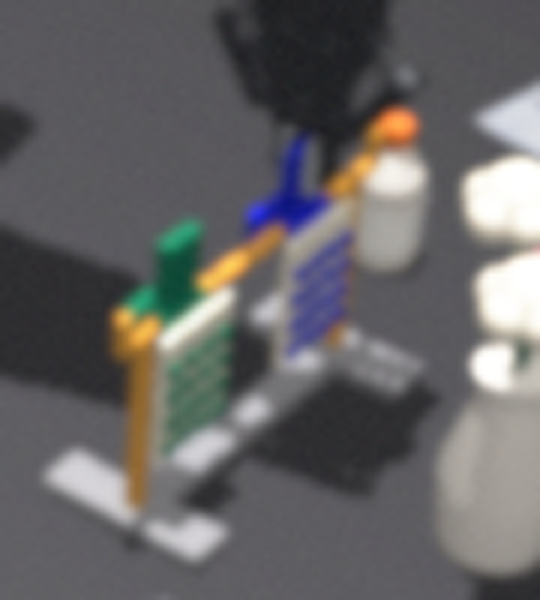

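>>> {"fn": "arm_command", "kwargs": {"deltas": [[-0.03,-0.1,0,0,1],[-0.03,-0.1,0,0,1],[-0.03,-0.1,0,0,0.7],[-0.03,-0.1,0,0,0.5],[-0.03,-0.1,0,0,0.3],[-0.03,-0.1,0,0,0.1],[-0.03,-0.1,0,0,0],[-0.03,-0.1,0,0,0],[-0.03,-0.1,0,0,0]]}}

```text
clock: 11.2
tool_pos: [549.9, 230.6, 224.3]
ee_rot: [0.704, 0.063, -0.064, -0.704]
ft_force: [0.4, -0.0, 0.0]
grip_width: 42.9
```

>>> {"fn": "arm_command", "kwargs": {"deltas": [[0,-0.5,0,0,0],[0,-1.5,0,0,0],[0,-3,0,0,0],[0,-5,0,0,0],[0,-7,0,0,0],[0,-9,0,0,0],[0,-11,0,0,0],[0,-12.5,0,0,0],[0,-13,0,0,0],[0,-13,0,0,0]]}}

```text
clock: 12.03
tool_pos: [550.0, 230.6, 356.2]
ee_rot: [-0.704, -0.065, 0.063, 0.704]
ft_force: [-0.5, -0.3, 0.5]
grip_width: 43.1
```

```bash
python3 - <<'E'
from h import *
plan((549.7,231.9,224),10.33)
b=snap('scene','s6.png')
cv2.imwrite('pics/c6.png',cv2.resize(b[120:220,260:350],None,fx=6,fy=6,interpolation=cv2.INTER_CUBIC))
E
```

```text
clock 12.0333 tcp [550.  230.6 356.2] ang 10.31 tooly [ 0.003  0.001 -1.   ] shift cm [-0.05 13.22  0.12] turn -0.02 F [-0.5 -0.3  0.5] w 43.1
```

View pics/c6.png

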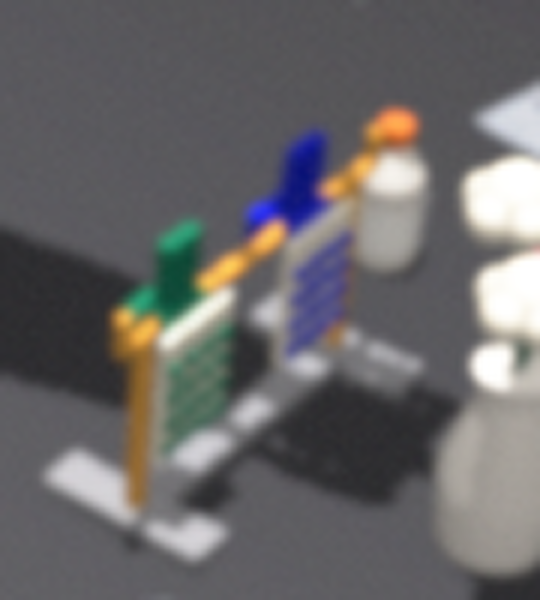

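>>> {"fn": "arm_command", "kwargs": {"deltas": [[0,0,0,0,0],[0,0,0,0,0],[0,0,0,0,0],[0,0,0,0,0],[0,0,0,0,0],[0,0,0,0,0],[0,0,0,0,0],[0,0,0,0,0]]}}

```text
clock: 12.75
tool_pos: [549.9, 230.6, 354.4]
ee_rot: [-0.704, -0.064, 0.064, 0.704]
ft_force: [-0.2, -1.0, -0.8]
grip_width: 42.8
```

```bash
python3 - <<'E'
from h import *
b=snap('scene','s7.png');a=cv2.imread('pics/s6.png');z=cv2.imread('pics/s0.png')
d=lambda p,q,s:cv2.absdiff(p,q)[s].max(2)
print('blue motion',d(a,b,np.s_[135:185,298:325]).max())
for n,s in(('green',np.s_[150:200,275:299]),('glue',np.s_[135:168,319:333]),('vase',np.s_[145:218,333:362]),('box',np.s_[225:290,222:330])):
    q=d(z,b,s);print(n,q.max(),(q>40).sum())
print(job.hand_in())
E
```

```text
blue motion 10
green 82 119
glue 38 0
vase 45 5
box 97 56
the job is handed in; nothing more can be done
None
```

```bash
python3 - <<'E'
import cv2,numpy as np
for f in('s0','s7'):
    h=cv2.cvtColor(cv2.imread(f'pics/{f}.png'),cv2.COLOR_BGR2HSV)
    for s in(np.s_[150:185,278:299],np.s_[225:290,222:320]):
        for lo,hi in(((65,120,40),(90,255,255)),((110,100,60),(130,255,255))):
            q=np.argwhere(cv2.inRange(h[s],lo,hi));print(f,len(q),q.mean(0).round(2) if len(q) else '')
E
```

```text
s0 96 [15.15 10.33]
s0 0 
s0 0 
s0 15 [16.67 46.8 ]
s7 99 [15.24 10.06]
s7 0 
s7 0 
s7 15 [16.67 46.8 ]
```

The blue tag now hangs on the free half of the brass rail, about 40 mm from the rail's middle, and the job is handed in (no verdict is reported). I gripped it by the fin, lifted it off the steel rail over the end stop, and lowered it until contact (about 16 N). I let go only then.

**Seating:** the tool height at contact was 225.1 mm, against 225.6 mm when I gripped the tag on the steel rail. The rails are at the same height, so the tag is fully down.

**After release:** the picture shows it upright between the end stops. Two pictures about 0.7 s apart show no motion, and the open gripper stands about 130 mm above, touching nothing. The clock was at about 12.8 s of the 42 s allowed.

**Bystanders:**
- **Glue bottle and vase:** their picture regions match the first picture to within a few pixels.
- **Green tag and gem box:** a plain picture difference flagged changed pixels around both. I put this down to the arm's shadow and the blue tag's new place. I checked by colour mask only after handing in: the green tag's centroid shifted by under 0.3 px (about 1 mm), and the box's blue gems did not shift.

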